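# Ready the painting place: nest tubs, tray the spares, rack the plaques

## Robot

A 6-joint arm with a two-finger parallel gripper is mounted at the origin on the work surface. World frame = base frame: x ahead of the robot, y to its left, z up, the work surface at z = 0. Lengths are in m, angles in rad, forces in N, time in s.
With the tool pointing down it reaches from about 0.4 to 0.825 m from the base axis. Payload 7 kg.
Tool frame: the origin (TCP) lies at the very end of the fingers, on their centre line; the grasp point (between the pads) lies 19 mm behind it; z points along the fingers, x is the direction in which the jaws open and shut, and the axes are right-handed (so a half turn about z gives the same grasp; the last joint's range is limited). The gripper opens to 88 mm and grips with 3 to 60 N. Pads are 19 mm wide; open, the fingers measure 130 mm over their backs; the gripper's body (78 mm by 193 mm) begins 47 mm behind the grasp point.
Start: joints at [1.388, 0.359, 0.012, 0, -1.224, -0.288], TCP at [0.306, 0.602, 0.227] pointing down, gripper open.
Joint ranges: [-3.07, 3.07], [-1.43, 2.12], [-1.02, 1.25], [-3.03, 1.67], [-3.05, -0], [-3.03, 3.03]. Speed limits (rad/s): [2.39, 2.39, 3.01, 3.14, 3.14, 3.14].

## Interface

Orientations are given as [roll, pitch, yaw] about the fixed x, y, z axes, in that order (R = Rz(yaw) Ry(pitch) Rx(roll)).
In Python, from station import telemetry, grab_frame, arm, regions_of, pinpoint gives the robot as it stands. The module is installed in compiled form; this text tells all that it offers.
- The arm moves only by the shell command python3 -m inch 'ROWS' [FORCE]. ROWS is text: rows parted by semicolons, each of 7 numbers parted by spaces: the opening, from 0 (shut) to 1 (fully open), then the shift along the world's x, y, z in cm, then the turn, a rotation vector about the world's x, y, z in degrees. A call has 1 to 12 rows; each row is the pose to reach, as a shift and turn from the pose measured when the call began; what a row does not reach only later rows make up. A row lasts 1/8 s, in which the tool goes at most 62.5 mm and 10.7 degrees, less where a joint would pass 70% of its speed; a pose out of reach is approached as far as the arm can. A call with a gripper value outside its range is refused whole. The fingers move at their own pace and stop on an object; FORCE is the grip in N (left out, the last holds). Time passes only in rows, so rows that repeat a pose let the fingers close. It gives the time, the measured TCP pose, the force and the opening at its end, in the units of the state.
- telemetry.get_state(): the state, without advancing time (a new reading comes with each control period).
- grab_frame(name): name is "side" or "top" or "wrist"; returns a dict with "pixels" (480x640x3 uint8, red, green, blue), "fx", "fy", "cx", "cy" (pixels), "R" (3x3) and "t" (3): a world point X has camera coordinates R X + t. Camera axes: x right, y down, z forward; pixel columns grow to the right and rows downward; lengths in m; the calibration is good to about 2 mm. A picture is of the moment at which its call begins. There is no depth.
- arm.job_done(): hands the job in, once; it reports no verdict.
Trained networks look in the newest picture that a camera, given by its name, has taken for a name from the list of things; names that differ only in an ending like _2 or _b are one class to them, and where a whole thing is asked for, a point or a joint stands for the part that bears it (a point fixed in the world has none). Each returns a list of dicts, best first, with "p" (0 to 1); they miss things now and then, are a little off and sometimes report something else, mostly with a low value. They report only what shows in the picture. A call takes as long as a camera call. They do not tell look-alikes from the thing itself.
- regions_of(camera, name): "pixels" (480x640 bool, what is visible of it) and "bbox" ([left, top, right, bottom] in pixels, round what is visible of it).
- pinpoint(camera, name): "location" ([column, row] in pixels: a listed point, or the origin of a listed thing).
The state is a dict: "t": time; "q": joint angles; "qd": joint speeds; "joint_efforts": joint torques, N m; "eef_pos": TCP position; "ee_rot": TCP orientation; "force": force on the tool from outside, world axes, zero at the start; "moment": the same for the moment, N m; "width": finger opening in m.
Only numpy, scipy, OpenCV 4.12 (cv2) and the standard library are available. Lean on these libraries where they do the work, as an engineer would, in place of code of your own. Each camera call takes 0.05 s, during which the arm holds its last target. There are 200 camera calls.

## Task

Get this painting place ready for the next guest: nest a paint tub all the way down in every holder cup on the table (the tubs look alike but not each goes into each holder, so try them in turn), and stand the spare tubs upright in the galvanised tray. Lay every wooden plaque on the sloped drying rack, painted face up and lengthwise up the slope, flat on both rails with its lower edge down at the lip; leave the roll of tape where it lies.

Things in the scene. Friction and masses are not known exactly. Their poses are not given: they have to be found in the camera images.
- tub_blue: paint tub with a blue lid: white round body under a lid 58 mm across and 14 mm tall; 66 mm tall in all (body 52 mm, then the lid), about 90 g, closed and solid. The four tubs have the same lid size and height, but one body is 40 mm, one 46 mm and two are 52 mm across; which is which is not told, so try. The foot is chamfered 2 mm. Origin: centre of its underside, z up through the lid. Starts upright on the table. Grip it by the lid.
- tub_green: paint tub with a green lid: white round body under a lid 58 mm across and 14 mm tall; 66 mm tall in all (body 52 mm, then the lid), about 90 g, closed and solid. The four tubs have the same lid size and height, but one body is 40 mm, one 46 mm and two are 52 mm across; which is which is not told, so try. The foot is chamfered 2 mm. Origin: centre of its underside, z up through the lid. Starts upright on the table. Grip it by the lid.
- tub_red: paint tub with a red lid: white round body under a lid 58 mm across and 14 mm tall; 66 mm tall in all (body 52 mm, then the lid), about 90 g, closed and solid. The four tubs have the same lid size and height, but one body is 40 mm, one 46 mm and two are 52 mm across; which is which is not told, so try. The foot is chamfered 2 mm. Origin: centre of its underside, z up through the lid. Starts upright on the table. Grip it by the lid.
- tub_yellow: paint tub with a yellow lid: white round body under a lid 58 mm across and 14 mm tall; 66 mm tall in all (body 52 mm, then the lid), about 90 g, closed and solid. The four tubs have the same lid size and height, but one body is 40 mm, one 46 mm and two are 52 mm across; which is which is not told, so try. The foot is chamfered 2 mm. Origin: centre of its underside, z up through the lid. Starts upright on the table. Grip it by the lid.
- holder_narrow: weighted round holder cup, bright aluminium, heavy (750 g), standing loose on the table: 66 mm across outside, 40 mm high, straight bore 42.8 mm wide, inner floor 6 mm above the table. A tub whose body is narrower than the bore slides down until it stands on that floor (its lid then is 18 mm clear of the holder's rim); a wider one stops at the mouth, 40 mm above the table. Origin: centre of its underside, z up. There are one or two holders; an absent one reads None.
- holder_wide: weighted round holder cup, dark steel, heavy (750 g), standing loose on the table: 66 mm across outside, 40 mm high, straight bore 48.8 mm wide, inner floor 6 mm above the table. A tub whose body is narrower than the bore slides down until it stands on that floor (its lid then is 18 mm clear of the holder's rim); a wider one stops at the mouth, 40 mm above the table. Origin: centre of its underside, z up. There are one or two holders; an absent one reads None.
- tray: galvanised open tray, fixed, 110 (x) x 220 (y) mm outside, walls 3 mm thick and 26 mm high, floor 3 mm thick; room for the spare tubs side by side along y (three at y = -70, 0 and +70 mm). Origin: centre of its underside.
- plaque_blue: blue-painted wooden plaque, 100 (x) x 44 (y) x 18 mm (z), about 55 g, bare wood below and painted on top (+z). Origin: centre of its underside. Starts flat on the table, painted face up. Two or three plaques are there; an absent one reads None.
- plaque_green: green-painted wooden plaque, 100 (x) x 44 (y) x 18 mm (z), about 55 g, bare wood below and painted on top (+z). Origin: centre of its underside. Starts flat on the table, painted face up. Two or three plaques are there; an absent one reads None.
- plaque_mint: mint-painted wooden plaque, 100 (x) x 44 (y) x 18 mm (z), about 55 g, bare wood below and painted on top (+z). Origin: centre of its underside. Starts flat on the table, painted face up. Two or three plaques are there; an absent one reads None.
- rack: wooden drying rack, fixed: two rails (8 mm wide, 290 mm long) along its y axis carry a bed that slopes up towards its +x at 0.35 rad (20 degrees); a lip along the low side (-x). Origin: on the table under the middle of the bed. Side bars stand at y = +-148 mm, level with the rail tops; between and below the rails it is open, so fingers may dip between the rails.
- rack_bed (a point): middle of the rack's bed, in the plane of the rail tops, 65 mm above the table; x points up the slope, y along the rails, z square out of the bed. The rails' centre lines lie at x = -34 and +34 mm; the lip's inner face at x = -52 mm and it stands 10 mm above the bed. A plaque well placed has its origin at about x = 0 (-2 mm when touching the lip), z = 0, y anywhere between -120 and +120 mm; three fit side by side at y = -90, 0 and +90 mm.
- tape: roll of blue tape lying flat on the table, 54 mm across, 18 mm high; leave it where it is. Origin: centre of its underside.
Things that resemble listed ones, but are neither listed nor needed, are in the scene too. Leave any orange or red look-alike of the plaque_mint alone.

How it is judged:
By the outcome, as a careful person would: the job done as asked, in the order asked, and still so for the second after the job is handed in, with the robot touching nothing.
Of holder_narrow, holder_wide only 1 to 2 are there at a start; the rules pass over those that are not, and their reading is None.
Of plaque_blue, plaque_green, plaque_mint only 2 to 3 are there at a start; the rules pass over those that are not, and their reading is None.
At some moment in a run one of plaque_blue, plaque_green, plaque_mint may be knocked a few centimetres aside while the robot is not near it.
Once in a run the grip may slacken for a moment while it holds something.
It also fails if it takes over 200 s, if anything falls off the work surface, if the arm or the gripper's body presses on something with over 40 N, if the wrist force passes 120 N, or if a joint passes its speed limit or range.

## Working session

There is one attempt and no reset: what is moved stays moved. The work goes in short steps, Python scripts to look and compute and a shell command to move; the robot and the scene stay as the last step left them, time stands still between calls to the robot, and variables do not carry over. Pictures are saved under pics/ and viewed, about 12 in all and at most 16, crops included, and the job is handed in when it is done.

```bash
mkdir -p pics
cat > h.py <<'E'
import numpy as np, cv2
from station import telemetry, grab_frame, arm, regions_of, pinpoint
def ray(f,px):
    d=np.array([(px[0]-f['cx'])/f['fx'],(px[1]-f['cy'])/f['fy'],1.])
    R=np.array(f['R']);return -R.T@np.array(f['t']), R.T@d
def onz(f,px,z):
    o,d=ray(f,px);return o+d*(z-o[2])/d[2]
def proj(f,X):
    c=np.array(f['R'])@np.array(X)+np.array(f['t']);return np.array([f['fx']*c[0]/c[2]+f['cx'],f['fy']*c[1]/c[2]+f['cy']])
def save(f,n,crop=None,s=1):
    im=cv2.cvtColor(np.asarray(f['pixels']),cv2.COLOR_RGB2BGR)
    if crop: im=im[crop[1]:crop[3],crop[0]:crop[2]]
    cv2.imwrite('pics/'+n,cv2.resize(im,None,fx=s,fy=s,interpolation=cv2.INTER_CUBIC))
E
python3 - <<'E'
from h import *
np.set_printoptions(precision=3,suppress=True)
f=grab_frame('top');save(f,'top0.png')
for n in ['tub_blue','tub_green','tub_red','tub_yellow','holder_narrow','holder_wide','tray','plaque_blue','plaque_green','plaque_mint','rack_bed','tape']:
    z=0.065 if n=='rack_bed' else 0
    for p in pinpoint('top',n)[:3]: print(n,round(p['p'],2),np.array(p['location']),onz(f,p['location'],z))
g=grab_frame('side');save(g,'side0.png')
print(telemetry.get_state())
E
```

```text
tub_blue 0.66 [256. 224.] [0.542 0.085 0.   ]
tub_green 0.67 [210.2 206.6] [0.583 0.196 0.   ]
tub_red 0.67 [154.4 210.2] [0.573 0.33  0.   ]
tub_yellow 0.7 [238.8 169.1] [0.678 0.13  0.   ]
holder_narrow 0.92 [235.9 268.5] [0.434 0.129 0.   ]
holder_wide 0.95 [274.9 264.7] [0.444 0.038 0.   ]
tray 0.63 [152.9 268.1] [0.433 0.326 0.   ]
plaque_blue 0.65 [329.1 277.3] [ 0.415 -0.091  0.   ]
plaque_green 0.85 [439.  269.5] [ 0.437 -0.351  0.   ]
plaque_green 0.41 [239.9 167.1] [0.683 0.128 0.   ]
plaque_mint 0.77 [479.5 206.5] [ 0.591 -0.452  0.   ]
plaque_mint 0.73 [383.4 269.1] [ 0.436 -0.219  0.   ]
plaque_mint 0.7 [383.1 330. ] [ 0.293 -0.217  0.   ]
rack_bed 0.88 [375.3 172.2] [ 0.654 -0.195  0.065]
tape 0.7 [271.9 264.2] [0.445 0.045 0.   ]
tape 0.53 [279.  168.8] [0.679 0.033 0.   ]
{'t': 0.7, 'q': array([ 1.388,  0.359,  0.012, -0.   , -1.224, -0.288]), 'qd': array([ 0.001,  0.001,  0.   , -0.001, -0.   ,  0.001]), 'joint_efforts': array([  0.002, -58.217,  29.325,   7.001,   0.012,  -0.   ]), 'eef_pos': array([0.306, 0.602, 0.227]), 'ee_rot': array([ 3.142, -0.   , -2.042]), 'force': array([ 0.758,  0.244, -0.448]), 'moment': array([-0.036, -0.068, -0.053]), 'width': 0.08761042019998366}
```

View pics/top0.png

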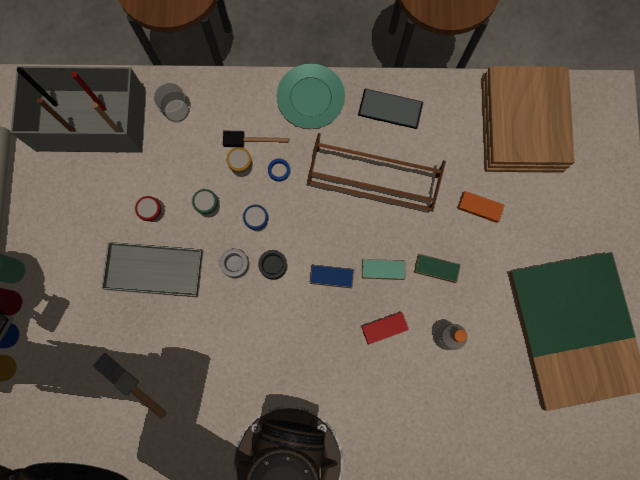

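View pics/side0.png

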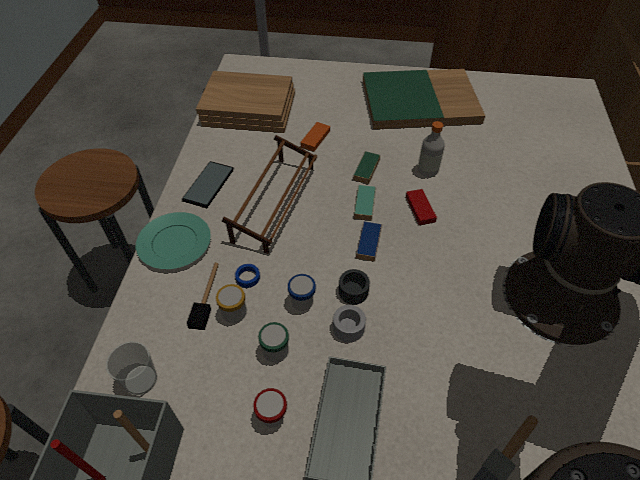

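Top view: tubs are red (148,208), green (205,201), blue (255,217), yellow (239,160), holders narrow (234,263) and wide (273,264), tray (152,269). Plaques are blue (332,276), mint (384,269) and green (437,268), rack (375,172), and tape is the blue ring (279,170). Red and orange blocks are decoys. The side view agrees. Next I move the wrist camera over the tub area.

```bash
python3 -m inch '1 10 -20 17 0 0 -20;1 19.4 -40 17 0 0 -63;1 19.4 -40 17 0 0 -63;1 19.4 -40 17 0 0 -63;1 19.4 -40 17 0 0 -63;1 19.4 -40 17 0 0 -63;1 19.4 -40 17 0 0 -63;1 19.4 -40 17 0 0 -63;1 19.4 -40 17 0 0 -63;1 19.4 -40 17 0 0 -63;1 19.4 -40 17 0 0 -63;1 19.4 -40 17 0 0 -63'
python3 - <<'E'
from h import *
np.set_printoptions(precision=3,suppress=True)
f=grab_frame('wrist');save(f,'w1.png')
s=telemetry.get_state();print(s['eef_pos'],s['ee_rot'],s['q'])
R=np.array(f['R']);print(-R.T@np.array(f['t']),R,f['fx'],f['cx'],f['cy'])
E
```

```text
t: 2.2
eef_pos: [0.4998, 0.2023, 0.3962]
ee_rot: [-3.141, -0.001, -3.14]
force: [0.3, -0.1, 0.1]
width: 0.088
[0.5   0.202 0.396] [-3.141 -0.    -3.14 ] [ 0.748  0.069  0.015  0.    -1.518 -0.746]
[0.499 0.131 0.555] [[-1.    -0.003  0.002]
 [-0.002  0.963  0.268]
 [-0.002  0.268 -0.963]] 359.80550293540256 320.18381921240024 244.53070037129092
```

View pics/w1.png

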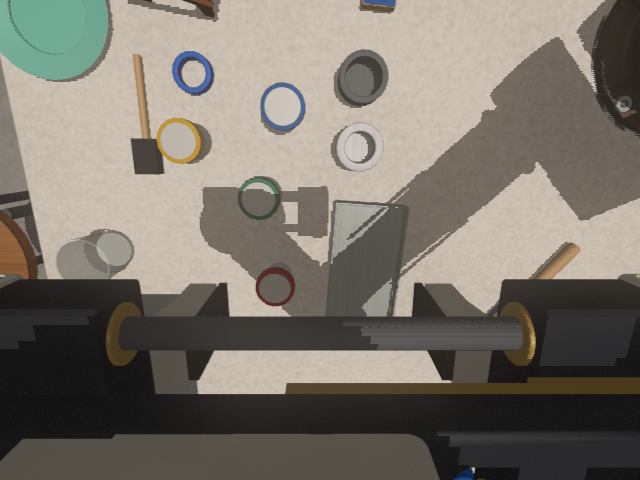

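Wrist view: both holders at (362,77) and (359,147), tubs clear, tray (368,260), tape (193,73). I'll fit cylinder silhouettes across all cameras to get positions and possibly body sizes.

```bash
cat > fit.py <<'E'
from h import *
from scipy.optimize import minimize
np.set_printoptions(precision=4,suppress=True)
A=np.linspace(0,2*np.pi,48)
def cyl(x,y,z0,z1,r): return [(x+r*np.cos(a),y+r*np.sin(a),z) for z in(z0,z1) for a in A]
S=4
def rend(f,hulls,bb):
    m=np.zeros(((bb[3]-bb[1])*S,(bb[2]-bb[0])*S),np.uint8)
    for h in hulls:
        p=np.array([proj(f,X) for X in h])
        p=((p+.5-[bb[0],bb[1]])*S*16).astype(np.int32)
        cv2.fillConvexPoly(m,cv2.convexHull(p),255,shift=4)
    return cv2.resize(m,None,fx=1/S,fy=1/S,interpolation=cv2.INTER_AREA)/255.
def views(cams,name,guess,maxd=.05,zg=0):
    out=[]
    for c in cams:
        f=F[c]; best=None
        for r in regions_of(c,name):
            m=np.asarray(r['pixels']); v,u=np.nonzero(m)
            if len(v)<60: continue
            p=onz(f,(u.mean(),v.mean()),zg)[:2]
            if np.linalg.norm(p-guess)<maxd and r['p']>.3: best=m;break
        if best is None: continue
        v,u=np.nonzero(best); bb=[max(u.min()-12,0),max(v.min()-12,0),min(u.max()+13,640),min(v.max()+13,480)]
        out.append((c,f,best[bb[1]:bb[3],bb[0]:bb[2]].astype(float),bb))
    return out
def fitv(vs,model,x0,step):
    J=lambda p:sum(np.abs(rend(f,model(p),bb)-m).sum()/m.sum() for c,f,m,bb in vs)
    r=minimize(J,x0,method='Nelder-Mead',options=dict(initial_simplex=[x0]+[np.array(x0)+np.eye(len(x0))[i]*step[i] for i in range(len(x0))],maxiter=200))
    return r.x,r.fun
F={}
def grab(*cs):
    for c in cs:F[c]=grab_frame(c)
def tubm(d,z=0): return lambda p:[cyl(p[0],p[1],z,z+.052,d/2),cyl(p[0],p[1],z+.052,z+.066,.029)]
def box(x,y,yaw,L,W,z0,z1):
    c,s=np.cos(yaw),np.sin(yaw)
    return [(x+c*a-s*b,y+s*a+c*b,z) for z in(z0,z1) for a in(-L/2,L/2) for b in(-W/2,W/2)]
E
cat > m1.py <<'E'
from fit import *
grab('top','side','wrist')
for n,g in dict(tub_blue=(.542,.085),tub_green=(.583,.196),tub_red=(.573,.33),tub_yellow=(.678,.13)).items():
    vs=views(['top','side','wrist'],n,np.array(g),zg=.04)
    print(n,[v[0] for v in vs])
    for d in (.04,.046,.052):
        x,J=fitv(vs,tubm(d),g,[.01,.01]); 
        print('   ',d,x,round(J,4),[round(fitv([v],tubm(d),x,[.003,.003])[1],4) for v in vs])
for n,g in dict(holder_narrow=(.434,.129),holder_wide=(.444,.038)).items():
    vs=views(['top','side','wrist'],n,np.array(g),zg=.02)
    x,J=fitv(vs,lambda p:[cyl(p[0],p[1],0,.04,.033)],g,[.01,.01]); print(n,[v[0] for v in vs],x,J,*[fitv([v],lambda p:[cyl(p[0],p[1],0,.04,.033)],x,[.003,.003])[0] for v in vs])
vs=views(['top','side'],'tray',np.array([.433,.326]),.1)
print('tray',[v[0] for v in vs],fitv(vs,lambda p:[box(p[0],p[1],p[2],.11,.22,0,.026)],[.433,.326,0],[.01,.01,.1]))
for n,g in dict(plaque_blue=(.415,-.091),plaque_mint=(.436,-.219),plaque_green=(.437,-.351)).items():
    vs=views(['top','side'],n,np.array(g))
    print(n,[v[0] for v in vs],fitv(vs,lambda p:[box(p[0],p[1],p[2],.1,.044,0,.018)],list(g)+[1.57],[.01,.01,.15]))
E
python3 m1.py
```

```text
tub_blue ['top', 'side', 'wrist']
    0.04 [0.5469 0.083 ] 0.3092 [np.float64(0.0591), np.float64(0.0562), np.float64(0.0358)]
    0.046 [0.5473 0.0828] 0.2879 [np.float64(0.0702), np.float64(0.0682), np.float64(0.0357)]
    0.052 [0.5475 0.0828] 0.3756 [np.float64(0.1225), np.float64(0.1405), np.float64(0.0402)]
tub_green ['top', 'side', 'wrist']
    0.04 [0.582  0.2013] 0.4242 [np.float64(0.1044), np.float64(0.0985), np.float64(0.0528)]
    0.046 [0.5825 0.2015] 0.3163 [np.float64(0.0637), np.float64(0.0481), np.float64(0.0377)]
    0.052 [0.5831 0.2015] 0.253 [np.float64(0.0458), np.float64(0.0518), np.float64(0.0413)]
tub_red ['top', 'side', 'wrist']
    0.04 [0.5658 0.3312] 1.1878 [np.float64(0.9583), np.float64(0.0831), np.float64(0.0775)]
    0.046 [0.5654 0.332 ] 1.3742 [np.float64(1.0547), np.float64(0.142), np.float64(0.1296)]
    0.052 [0.5657 0.3326] 1.647 [np.float64(1.2026), np.float64(0.2177), np.float64(0.1966)]
tub_yellow ['top', 'side']
    0.04 [0.6834 0.125 ] 0.3453 [np.float64(0.0915), np.float64(0.0941)]
    0.046 [0.6838 0.1248] 0.2466 [np.float64(0.0537), np.float64(0.0683)]
    0.052 [0.6858 0.1248] 0.1859 [np.float64(0.0554), np.float64(0.078)]
holder_narrow ['top', 'side', 'wrist'] [0.4449 0.1329] 0.23224962673834976 [0.4442 0.1307] [0.4469 0.1349] [0.4441 0.1335]
holder_wide ['top', 'side', 'wrist'] [0.4422 0.0436] 0.23459896518669995 [0.442  0.0409] [0.444  0.0452] [0.4415 0.0441]
tray ['top', 'side'] (array([ 0.4298,  0.3233, -0.0718]), np.float64(0.06409487135540108))
plaque_blue ['top', 'side'] (array([ 0.4194, -0.0946,  1.4771]), np.float64(0.16435566050518566))
plaque_mint ['top'] (array([ 0.4355, -0.2167,  1.5355]), np.float64(0.08023383266350019))
plaque_green ['top'] (array([ 0.4391, -0.344 ,  1.33  ]), np.float64(0.04405244011256778))
```

Sizes are clear: red is 40 mm and goes in the narrow holder, blue is 46 mm and goes in the wide one. Green and yellow (52 mm) are the spares. Red first: hover and refine.

```bash
python3 -m inch '.87 6.6 12.9 -25 0 0 0;.87 6.6 12.9 -25 0 0 0;.87 6.6 12.9 -25 0 0 0;.87 6.6 12.9 -25 0 0 0;.87 6.6 12.9 -25 0 0 0;.87 6.6 12.9 -25 0 0 0;.87 6.6 12.9 -25 0 0 0;.87 6.6 12.9 -25 0 0 0'
cat > m2.py <<'E'
from fit import *
import sys
n=sys.argv[1];d=float(sys.argv[2]);g=[float(a) for a in sys.argv[3:5]]
grab('wrist');save(F['wrist'],'w_%s.png'%n)
vs=views(['wrist'],n,np.array(g),zg=.05)
x,J=fitv(vs,tubm(d),g,[.005,.005]);s=telemetry.get_state()
print(x,J,vs[0][3],s['eef_pos'],s['ee_rot'],'move cm',(x-s['eef_pos'][:2])*100)
E
python3 m2.py tub_red .04 .566 .331
```

```text
t: 4.7
eef_pos: [0.5668, 0.3307, 0.1488]
ee_rot: [3.139, 0.002, -3.141]
force: [-0.5, -0.5, -0.3]
width: 0.076
[0.5649 0.3324] 0.04014863397933699 [np.int64(269), np.int64(198), np.int64(375), np.int64(303)] [0.5666 0.3306 0.1485] [ 3.1395  0.0021 -3.1414] move cm [-0.1715  0.1775]
```

View pics/w_tub_red.png

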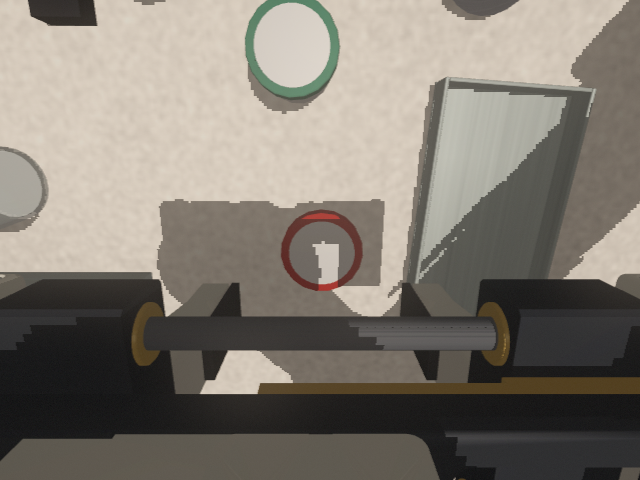

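Red lid sits at (322,250), between the fingers at about (205,330) and (430,330). Descending and gripping.

```bash
python3 -m inch '.87 -.2 .2 -5 0 0 0;.87 -.2 .2 -9 0 0 0;.87 -.2 .2 -10.6 0 0 0;.87 -.2 .2 -10.6 0 0 0;.87 -.2 .2 -10.6 0 0 0;.5 -.2 .2 -10.6 0 0 0;.5 -.2 .2 -10.6 0 0 0;.5 -.2 .2 -10.6 0 0 0;.5 -.2 .2 -10.6 0 0 0' 25
python3 -m inch '.5 0 0 6 0 0 0;.5 0 -10 10 0 0 0;.5 -12 -20 10 0 0 0;.5 -12 -20 10 0 0 0;.5 -12 -20 10 0 0 0;.5 -12 -20 10 0 0 0;.5 -12 -20 10 0 0 0;.5 -12 -20 10 0 0 0'
cat > m3.py <<'E'
from fit import *
import sys
n,tub=sys.argv[1:3];d,gx,gy=map(float,sys.argv[3:6])
grab('wrist');save(F['wrist'],'h_%s.png'%n)
s=telemetry.get_state();e=s['eef_pos'];print(e,s['ee_rot'],s['width'])
vs=views(['wrist'],tub,e[:2],.08,zg=e[2]+.02)
if vs: print('held',fitv(vs,lambda p:tubm(d,p[2])(p),[e[0],e[1],e[2]-.04],[.005,.005,.005]))
else: print('no held region')
hm=lambda p:[cyl(p[0],p[1],0,.04,.033)]
vs=views(['wrist'],n,np.array([gx,gy]),zg=.02)
if vs: print('holder',fitv(vs,hm,[gx,gy],[.005,.005]))
E
python3 m3.py holder_narrow tub_red .04 .444 .133
```

```text
t: 5.92
eef_pos: [0.565, 0.3329, 0.0433]
ee_rot: [3.139, 0.003, -3.141]
force: [0.9, 1.1, 4.1]
width: 0.0569
t: 6.92
eef_pos: [0.4455, 0.1336, 0.1431]
ee_rot: [3.139, 0.003, -3.141]
force: [-0.4, -0.3, -1.6]
width: 0.0574
[0.4455 0.1335 0.1429] [ 3.1392  0.0026 -3.1408] 0.05674620924058854
held (array([0.4446, 0.1345, 0.0973]), np.float64(0.43985032988245865))
holder (array([0.444, 0.134]), np.float64(0.49639615825182837))
```

View pics/h_holder_narrow.png

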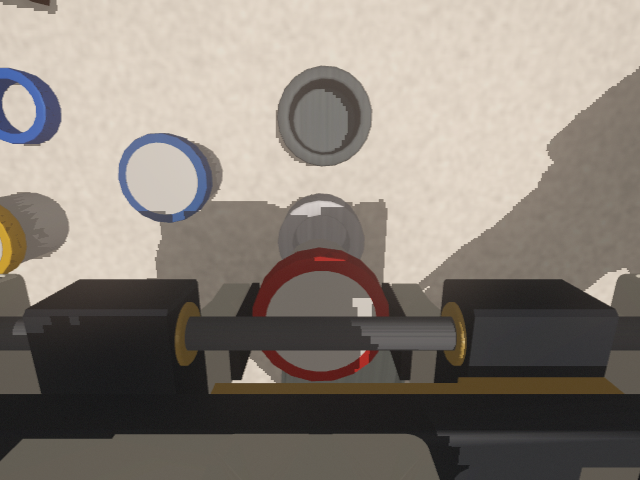

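Held red lid at (320,315); narrow holder partly visible behind at (320,235), wide at (323,116). Fit the visible holder rows only.

```bash
cat > m4.py <<'E'
from fit import *
import sys
hm=lambda p:[cyl(p[0],p[1],0,.04,.033)]
def part(n,g,vmax,z=.02,model=hm):
    vs=views(['wrist'],n,np.array(g),zg=z)
    out=[(c,f,m[:vmax-bb[1]],[bb[0],bb[1],bb[2],min(vmax,bb[3])]) for c,f,m,bb in vs]
    return fitv(out,model,g,[.004,.004])
if __name__=='__main__':
    grab('wrist')
    print('n',part('holder_narrow',[.444,.134],247),part('holder_narrow',[.444,.134],240));print('w',part('holder_wide',[.442,.044],470))
    s=telemetry.get_state();print(s['eef_pos'])
E
python3 m4.py
```

```text
n (array([0.4444, 0.1342]), np.float64(0.09206590445925875)) (array([0.4445, 0.1342]), np.float64(0.019170541289654598))
w (array([0.4421, 0.0442]), np.float64(0.020133692196794083))
[0.4451 0.1331 0.143 ]
```

```bash
python3 -m inch '.5 -.06 .14 -3 0 0 0;.5 -.06 .14 -5 0 0 0;.5 -.06 .14 -5.7 0 0 0;.5 -.06 .14 -6.3 0 0 0;.5 -.06 .14 -6.8 0 0 0;.5 -.06 .14 -7 0 0 0'; python3 -c "
from h import *;s=telemetry.get_state();print(s['eef_pos'],s['force'],s['moment'])"
```

```text
t: 8.02
eef_pos: [0.4446, 0.1346, 0.0731]
ee_rot: [3.139, 0.003, -3.141]
force: [0.2, -0.2, -0.1]
width: 0.057
[0.44462072 0.13456641 0.07306397] [ 0.15440113 -0.17350132 -0.08025574] [ 0.07514633 -0.01478694  0.03232651]
```

It went in with no contact. Continue to the floor, release, and retreat to near blue.

```bash
python3 -m inch '.5 0 0 -1.2 0 0 0;.5 0 0 -2 0 0 0;.5 0 0 -2.4 0 0 0;.5 0 0 -2.5 0 0 0;.5 0 0 -2.5 0 0 0'
python3 -m inch '.9 0 0 0 0 0 0;.9 0 0 0 0 0 0;.9 0 0 0 0 0 0;.87 0 0 6 0 0 0;.87 3 -3 11 0 0 0;.87 10.2 -5 10 0 0 0;.87 10.2 -5 10 0 0 0;.87 10.2 -5 10 0 0 0;.87 10.2 -5 10 0 0 0;.87 10.2 -5 10 0 0 0'
python3 m2.py tub_blue .046 .547 .083
```

```text
t: 8.65
eef_pos: [0.445, 0.1347, 0.0488]
ee_rot: [3.139, 0.004, -3.14]
force: [-3.9, -1.6, 12.5]
width: 0.057
t: 9.9
eef_pos: [0.5462, 0.0851, 0.149]
ee_rot: [3.139, 0.003, -3.139]
force: [0.8, -0.2, -0.8]
width: 0.0764
[0.547  0.0834] 0.03851874967493629 [np.int64(266), np.int64(191), np.int64(371), np.int64(299)] [0.5465 0.0851 0.1492] [ 3.1389  0.0039 -3.1394] move cm [ 0.0478 -0.1757]
```

View pics/w_tub_blue.png

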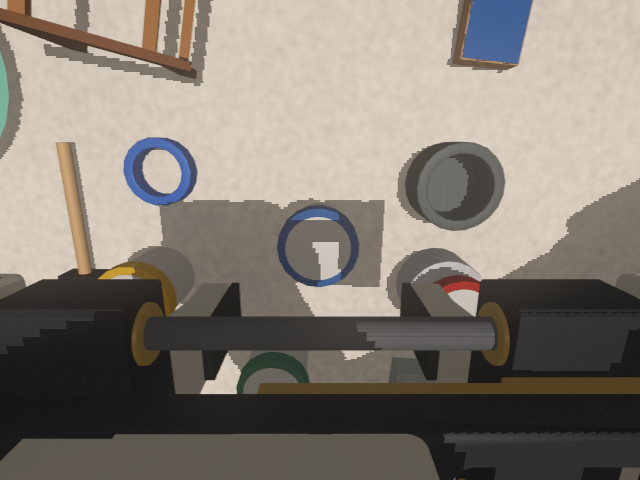

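Blue lid at (318,246), wide holder at (455,185), and red sits in the narrow holder. Grip blue and carry it.

```bash
python3 -m inch '.87 .05 -.17 -5 0 0 0;.87 .05 -.17 -9 0 0 0;.87 .05 -.17 -10.6 0 0 0;.87 .05 -.17 -10.6 0 0 0;.87 .05 -.17 -10.6 0 0 0;.5 .05 -.17 -10.6 0 0 0;.5 .05 -.17 -10.6 0 0 0;.5 .05 -.17 -10.6 0 0 0;.5 .05 -.17 -10.6 0 0 0' 25
python3 -m inch '.5 0 0 6 0 0 0;.5 -6 -2 10 0 0 0;.5 -10.5 -3.9 10 0 0 0;.5 -10.5 -3.9 10 0 0 0;.5 -10.5 -3.9 10 0 0 0;.5 -10.5 -3.9 10 0 0 0;.5 -10.5 -3.9 10 0 0 0'
python3 - <<'E'
from m4 import *
grab('wrist')
for v in (235,240,245): print('w',part('holder_wide',[.442,.044],v))
s=telemetry.get_state();print(s['eef_pos'],s['width'])
E
```

```text
t: 11.12
eef_pos: [0.5477, 0.0836, 0.0439]
ee_rot: [3.139, 0.005, -3.139]
force: [0.7, -0.0, 6.6]
width: 0.0572
t: 12.0
eef_pos: [0.443, 0.0448, 0.1433]
ee_rot: [3.139, 0.004, -3.139]
force: [0.4, -0.6, -0.7]
width: 0.0575
w (array([0.4419, 0.044 ]), np.float64(0.015412351683367574))
w (array([0.4418, 0.0442]), np.float64(0.052860131556627776))
w (array([0.4419, 0.044 ]), np.float64(0.12155917788802267))
[0.4428 0.0447 0.1435] 0.057105022383950675
```

```bash
python3 -m inch '.5 -.08 -.04 -3 0 0 0;.5 -.08 -.04 -5 0 0 0;.5 -.08 -.04 -5.7 0 0 0;.5 -.08 -.04 -6.3 0 0 0;.5 -.08 -.04 -6.8 0 0 0;.5 -.08 -.04 -7.2 0 0 0;.5 -.08 -.04 -8.2 0 0 0;.5 -.08 -.04 -9 0 0 0;.5 -.08 -.04 -9.4 0 0 0;.5 -.08 -.04 -9.5 0 0 0;.5 -.08 -.04 -9.5 0 0 0'; python3 -c "
from h import *;s=telemetry.get_state();print(s['eef_pos'],s['force'],s['moment'])"
```

```text
t: 13.58
eef_pos: [0.4428, 0.0444, 0.0495]
ee_rot: [3.139, 0.006, -3.138]
force: [-1.8, -1.8, 13.1]
width: 0.0569
[0.44282453 0.04442497 0.04950435] [-1.7691683  -1.79572153 13.13318248] [-0.32330627  0.8294394  -0.01495971]
```

Seated at the same depth as red. Release, then go to green.

```bash
python3 -m inch '.9 0 0 0 0 0 0;.9 0 0 0 0 0 0;.9 0 0 0 0 0 0;.87 0 0 6 0 0 0;.87 5 5 11 0 0 0;.87 14 15.6 10 0 0 0;.87 14 15.6 10 0 0 0;.87 14 15.6 10 0 0 0;.87 14 15.6 10 0 0 0;.87 14 15.6 10 0 0 0;.87 14 15.6 10 0 0 0'
python3 m2.py tub_green .052 .583 .2015
```

```text
t: 14.95
eef_pos: [0.5822, 0.1996, 0.1496]
ee_rot: [3.139, 0.006, -3.139]
force: [0.3, -0.4, 0.5]
width: 0.0765
[0.5828 0.2019] 0.03414143374043772 [np.int64(266), np.int64(192), np.int64(372), np.int64(304)] [0.5825 0.1998 0.15  ] [ 3.1387  0.0062 -3.1387] move cm [0.0335 0.2142]
```

```bash
python3 -m inch '.87 .03 .21 -5 0 0 0;.87 .03 .21 -9 0 0 0;.87 .03 .21 -10.6 0 0 0;.87 .03 .21 -10.6 0 0 0;.87 .03 .21 -10.6 0 0 0;.5 .03 .21 -10.6 0 0 0;.5 .03 .21 -10.6 0 0 0;.5 .03 .21 -10.6 0 0 0;.5 .03 .21 -10.6 0 0 0' 25
python3 -m inch '.5 0 0 6 0 0 0;.5 -8 6 7 0 0 0;.5 -15.3 12.1 7 0 0 0;.5 -15.3 12.1 7 0 0 0;.5 -15.3 12.1 7 0 0 0;.5 -15.3 12.1 7 0 0 0;.5 -15.3 12.1 3 0 0 0;.5 -15.3 12.1 1 0 0 0;.5 -15.3 12.1 .35 0 0 0;.5 -15.3 12.1 .3 0 0 0;.5 -15.3 12.1 .3 0 0 0'
```

```text
t: 16.18
eef_pos: [0.5833, 0.2021, 0.0447]
ee_rot: [3.138, 0.007, -3.138]
force: [-0.8, -0.2, 5.9]
width: 0.0571
t: 17.55
eef_pos: [0.431, 0.3229, 0.048]
ee_rot: [3.138, 0.008, -3.14]
force: [-0.5, 0.1, -0.4]
width: 0.0573
```

```bash
python3 -m inch '.5 0 0 -.15 0 0 0;.5 0 0 -.15 0 0 0;.9 0 0 -.1 0 0 0;.9 0 0 -.1 0 0 0;.9 0 0 -.1 0 0 0;.87 0 0 6 0 0 0;.87 5 -4 10 0 0 0;.87 25.4 -19.8 10 0 0 0;.87 25.4 -19.8 10 0 0 0;.87 25.4 -19.8 10 0 0 0;.87 25.4 -19.8 10 0 0 0;.87 25.4 -19.8 10 0 0 0'
python3 m2.py tub_yellow .052 .685 .125
```

```text
t: 19.05
eef_pos: [0.6871, 0.1221, 0.147]
ee_rot: [3.139, 0.007, 3.141]
force: [-0.9, -0.5, 0.1]
width: 0.0764
[0.684  0.1259] 0.035754524751288506 [np.int64(271), np.int64(194), np.int64(378), np.int64(307)] [0.686  0.1232 0.1469] [3.1384 0.0065 3.141 ] move cm [-0.1984  0.2731]
```

View pics/w_tub_yellow.png

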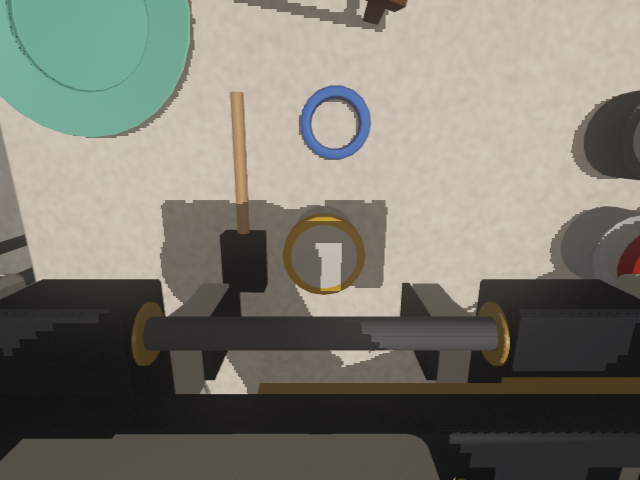

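Yellow lid at (324,254). Brush head at (245,262) is low, so the fingers at z≈45 mm clear it. Grasp and carry to tray spot y=-70.

```bash
python3 -m inch '.8 -.2 .27 -5 0 0 0;.8 -.2 .27 -9 0 0 0;.8 -.2 .27 -10.3 0 0 0;.8 -.2 .27 -10.3 0 0 0;.8 -.2 .27 -10.3 0 0 0;.5 -.2 .27 -10.3 0 0 0;.5 -.2 .27 -10.3 0 0 0;.5 -.2 .27 -10.3 0 0 0;.5 -.2 .27 -10.3 0 0 0' 25
python3 -m inch '.5 0 0 6 0 0 0;.5 -8 6 9 0 0 0;.5 -25.9 12.8 9 0 0 0;.5 -25.9 12.8 9 0 0 0;.5 -25.9 12.8 9 0 0 0;.5 -25.9 12.8 9 0 0 0;.5 -25.9 12.8 9 0 0 0;.5 -25.9 12.8 9 0 0 0;.5 -25.9 12.8 4 0 0 0;.5 -25.9 12.8 1 0 0 0;.5 -25.9 12.8 .6 0 0 0;.5 -25.9 12.8 .5 0 0 0'
```

```text
t: 20.27
eef_pos: [0.6848, 0.1261, 0.0451]
ee_rot: [3.138, 0.008, 3.141]
force: [-1.4, -0.5, 5.7]
width: 0.0567
t: 21.78
eef_pos: [0.4266, 0.254, 0.0505]
ee_rot: [3.138, 0.008, 3.14]
force: [-0.1, -0.0, -0.1]
width: 0.0571
```

```bash
python3 -m inch '.5 0 0 -.3 0 0 0;.5 0 0 -.32 0 0 0;.9 0 0 -.25 0 0 0;.9 0 0 -.25 0 0 0;.9 0 0 -.25 0 0 0;1 0 0 6 0 0 0;1 5 -10 15 0 -.4 0;1 9 -50 30 0 -.4 0;1 9 -50 30 0 -.4 0;1 9 -50 30 0 -.4 0;1 9 -50 30 0 -.4 0;1 9 -50 30 0 -.4 0'
python3 -m inch '1 0 -20 0 0 0 0;1 0 -20 0 0 0 0;1 0 -20 0 0 0 0;1 0 -20 0 0 0 0;1 0 -20 0 0 0 0'
python3 - <<'E'
from fit import *
grab('wrist','top','side');save(F['wrist'],'w5.png');save(F['top'],'top5.png',(90,130,490,350),2)
print(telemetry.get_state()['eef_pos'])
for c in ('wrist','top','side'):
    for p in pinpoint(c,'rack_bed')[:1]: print(c,'rack_bed',p['p'],p['location'],onz(F[c],p['location'],.065))
for n,g in dict(plaque_blue=(.415,-.091),plaque_mint=(.436,-.219),plaque_green=(.437,-.351)).items():
    vs=views(['top','side','wrist'],n,np.array(g))
    for v in vs: print(n,v[0],v[3],*fitv([v],lambda p:[box(p[0],p[1],p[2],.1,.044,0,.018)],list(g)+[1.57],[.01,.01,.15]))
E
```

```text
t: 23.28
eef_pos: [0.4906, -0.0747, 0.2755]
ee_rot: [3.138, 0.016, 3.141]
force: [1.6, 0.1, -0.1]
width: 0.0878
t: 23.9
eef_pos: [0.4901, -0.2754, 0.2749]
ee_rot: [3.138, 0.015, 3.139]
force: [-0.6, 0.7, -0.8]
width: 0.0871
[ 0.4907 -0.2736  0.2755]
plaque_blue side [np.int64(343), np.int64(209), np.int64(394), np.int64(274)] [ 0.4196 -0.0931  1.4487] 0.049231922068190326
plaque_blue wrist [np.int64(345), np.int64(292), np.int64(415), np.int64(392)] [ 0.4168 -0.0942  1.4736] 0.9195731020969692
plaque_mint top [np.int64(351), np.int64(247), np.int64(418), np.int64(292)] [ 0.4358 -0.2191  1.5559] 0.07687236857933358
plaque_mint side [np.int64(343), np.int64(173), np.int64(386), np.int64(232)] [ 0.4382 -0.2149  1.5753] 0.10730528322440086
plaque_mint wrist [np.int64(336), np.int64(201), np.int64(402), np.int64(307)] [ 0.4351 -0.2152  1.5439] 0.03665797095763947
plaque_green top [np.int64(402), np.int64(254), np.int64(472), np.int64(294)] [ 0.4267 -0.3442  1.6848] 0.8101313927632908
plaque_green side [np.int64(341), np.int64(139), np.int64(393), np.int64(196)] [ 0.4413 -0.3409  1.3393] 0.05942792887764424
plaque_green wrist [np.int64(327), np.int64(86), np.int64(413), np.int64(208)] [ 0.4388 -0.3422  1.3326] 0.02646407486725756
```

View pics/w5.png

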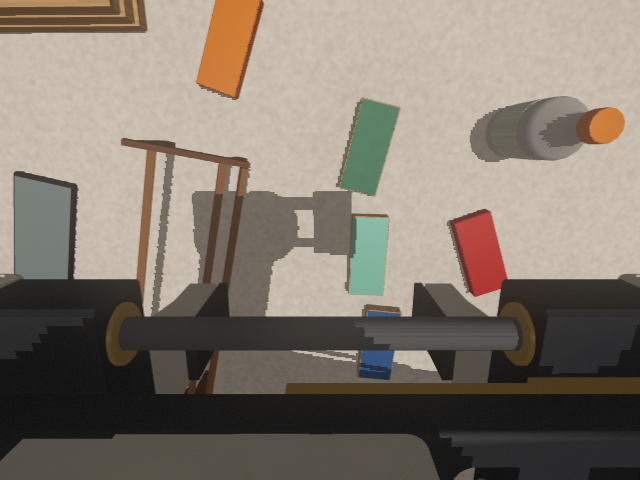

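View pics/top5.png

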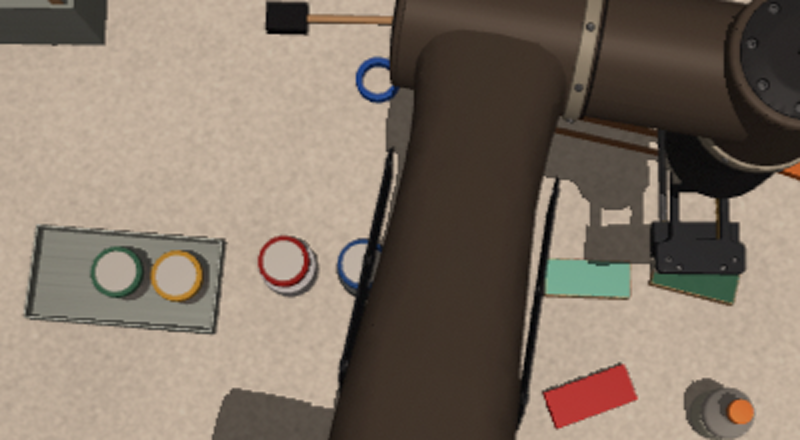

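Wrist view: green plaque (369,147), mint (368,254), blue (378,342), all in place. The rack's lip is on the robot side (~(240,230)), so it slopes up towards +x. Top crop: green and yellow stand in the tray, red and blue in their holders. Now I locate the rack.

```bash
python3 -m inch '1 11 9.5 12.5 0 -.8 0;1 11 9.5 12.5 0 -.8 0;1 11 9.5 12.5 0 -.8 0;1 11 9.5 12.5 0 -.8 0;1 11 9.5 12.5 0 -.8 0;1 11 9.5 12.5 0 -.8 0'
python3 - <<'E'
from fit import *
import pickle
grab('wrist','side');save(F['wrist'],'w6.png')
M={c:[np.asarray(r['pixels']) for r in regions_of(c,'rack')[:1]] for c in F}
print(telemetry.get_state()['eef_pos'],telemetry.get_state()['ee_rot'],{c:[m.sum() for m in M[c]] for c in M})
pickle.dump((F,M),open('rack.pkl','wb'))
for c in F:
    for p in pinpoint(c,'rack_bed')[:2]: print(c,p['p'],p['location'],onz(F[c],p['location'],.065))
im=cv2.cvtColor(F['wrist']['pixels'],cv2.COLOR_RGB2BGR)
for m in M['wrist']:
    cs,_=cv2.findContours(m.astype(np.uint8),cv2.RETR_LIST,cv2.CHAIN_APPROX_NONE);cv2.drawContours(im,cs,-1,(0,255,0),1)
cv2.imwrite('pics/w6.png',im)
E
```

```text
t: 25.4
eef_pos: [0.5997, -0.1802, 0.3994]
ee_rot: [3.138, 0.028, 3.14]
force: [0.1, -0.0, 0.7]
width: 0.0878
[ 0.6    -0.1803  0.4002] [3.1379 0.0297 3.14  ] {'wrist': [np.int64(6719)], 'side': [np.int64(2067)]}
side 0.61 [350.1, 385.3] [0.4311 0.2841 0.065 ]
side 0.6 [274.1, 183.3] [ 0.6544 -0.1952  0.065 ]
```

View pics/w6.png

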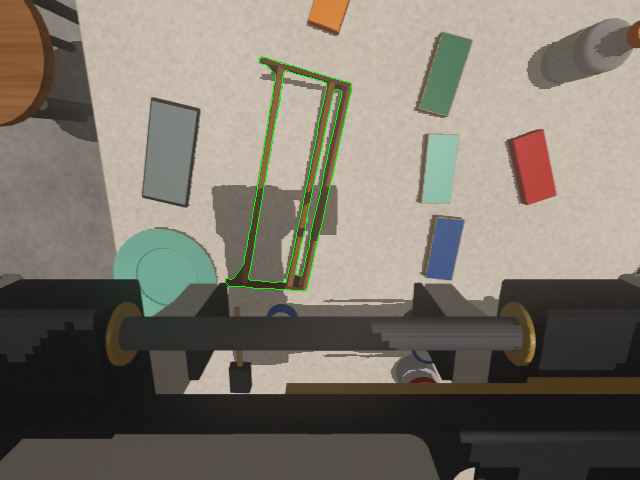

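Mask follows the rack well: far rail ~(262,180), near rail ~(315,180), lip ~(335,180). Fit the pose from it.

```bash
cat > rackfit.py <<'E'
from fit import *
import pickle
from scipy.spatial.transform import Rotation as Ro
F,M=pickle.load(open('rack.pkl','rb'))
def bedR(yaw): return (Ro.from_euler('z',yaw)*Ro.from_euler('y',-.35)).as_matrix()
def loc(p,L): return np.array([p[0],p[1],.065])+np.array(L)@bedR(p[2]).T
ys=np.linspace(-.14,.14,113)
def strip(xs): return [(x,y,0) for x in xs for y in ys]
rails=np.array(strip(np.r_[np.arange(-.0375,-.03,.001),np.arange(.0305,.038,.001)]))
gap=np.array(strip(np.r_[np.arange(-.0195,.0255,.001)])); out=np.array(strip(np.arange(.0385,.050,.001)))
bars=np.array([(x,y,0) for x in np.linspace(-.03,.03,40) for y in (-.149,-.148,-.147,.147,.148,.149)])
ends=np.array([(x,y,0) for x in np.r_[-.025:.025:40j] for y in np.r_[-.142:-.130:.001,.130:.142:.001]])
MM={c:cv2.GaussianBlur(M[c][0].astype(np.float32),(0,0),1.0) for c in M}
def val(c,p,L):
    X=loc(p,L);f=F[c];C=X@np.array(f['R']).T+np.array(f['t'])
    u=f['fx']*C[:,0]/C[:,2]+f['cx'];v=f['fy']*C[:,1]/C[:,2]+f['cy']
    return cv2.remap(MM[c],u.astype(np.float32).reshape(1,-1),v.astype(np.float32).reshape(1,-1),cv2.INTER_LINEAR).mean()
def J(p,cs): return -sum(val(c,p,rails)+.5*val(c,p,bars)-val(c,p,gap)-val(c,p,out)-.3*val(c,p,ends) for c in cs)
for cs in (['wrist'],['side'],['wrist','side']):
    b=min((minimize(J,[.654+a,-.195+e,-.18],args=(cs,),method='Nelder-Mead',options=dict(initial_simplex=[[.654+a,-.195+e,-.18],[.66+a,-.195+e,-.18],[.654+a,-.188+e,-.18],[.654+a,-.195+e,-.12]])) for a in(-.006,0,.006) for e in(-.006,0,.006)),key=lambda r:r.fun)
    print(cs,b.x,b.fun,[(c,round(val(c,b.x,rails),2),round(val(c,b.x,gap),2),round(val(c,b.x,bars),2)) for c in cs])
    if cs==['wrist']:
        im=cv2.cvtColor(F['wrist']['pixels'],cv2.COLOR_RGB2BGR)
        for L in [[(-.034,-.145,0),(-.034,.145,0)],[(.034,-.145,0),(.034,.145,0)],[(-.052,-.145,.01),(-.052,.145,.01)],[(-.05,-.148,0),(.05,-.148,0)],[(-.05,.148,0),(.05,.148,0)]]:
            q=[tuple(int(round(v*16)) for v in proj(F['wrist'],X)) for X in loc(b.x,L)];cv2.line(im,q[0],q[1],(0,255,255),1,cv2.LINE_AA,4)
        cv2.imwrite('pics/rackfit.png',cv2.resize(im[40:310,210:370],None,fx=2.2,fy=2.2,interpolation=cv2.INTER_CUBIC))
E
python3 rackfit.py
```

```text
['wrist'] [ 0.6569 -0.1938 -0.2183] -1.2995303869247437 [('wrist', np.float32(0.94), np.float32(0.01), np.float32(0.98))]
['side'] [ 0.6586 -0.1861 -0.2091] -0.9980619549751282 [('side', np.float32(0.84), np.float32(0.07), np.float32(0.99))]
['wrist', 'side'] [ 0.6573 -0.1921 -0.2171] -2.16902494430542 [('wrist', np.float32(0.94), np.float32(0.01), np.float32(0.96)), ('side', np.float32(0.84), np.float32(0.08), np.float32(0.87))]
```

View pics/rackfit.png

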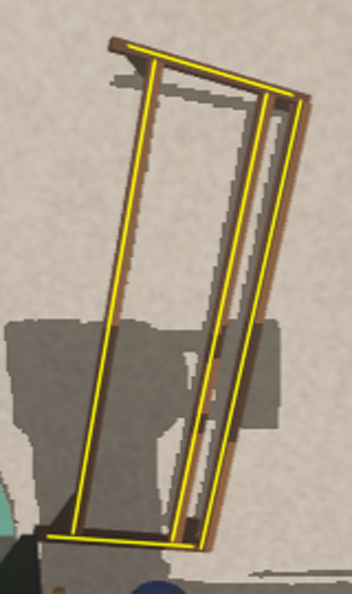

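The overlay matches the rails, lip and bars: rack at (0.657,-0.193), yaw -0.217. Now a helper for the moves and the plaque hover.

```bash
cat > go.py <<'E'
# usage: go.py x y z yaw [tilt]  -> shift cm, rotvec deg from current TCP
from h import *
import sys
from scipy.spatial.transform import Rotation as Ro
RK=np.array([.657,-.193,.065]);RY=-.217
BR=(Ro.from_euler('z',RY)*Ro.from_euler('y',-.35))
DOWN=Ro.from_euler('x',np.pi)
def rot(yaw): return Ro.from_euler('z',yaw)*DOWN
def bedrot(s=-1): return BR*Ro.from_euler('z',s*np.pi/2)*DOWN   # jaws along rack y
def delta(pos,R):
    s=telemetry.get_state();C=Ro.from_euler('xyz',s['ee_rot'])
    print('cm',np.round((np.array(pos)-s['eef_pos'])*100,2),'deg',np.round(np.degrees((R*C.inv()).as_rotvec()),1),'|',s['eef_pos'].round(4),s['ee_rot'].round(3),'w',round(s['width'],4),'t',s['t'])
def bed(y,h,x=-.0005): return RK+BR.apply([x,y,h])
if __name__=='__main__':
    a=sys.argv[1:]
    if a[0]=='bed': delta(bed(float(a[1]),float(a[2]),float(a[3]) if len(a)>3 else -.0005),bedrot())
    else: delta([float(v) for v in a[:3]],rot(float(a[3])))
E
cat > mp.py <<'E'
from fit import *
from go import delta,rot
n=sys.argv[1] if 0 else __import__('sys').argv[1]; g=[float(v) for v in __import__('sys').argv[2:5]]
grab('wrist');save(F['wrist'],'p_%s.png'%n)
for v in views(['wrist'],n,np.array(g[:2]),.07):
    x,J=fitv([v],lambda p:[box(p[0],p[1],p[2],.1,.044,0,.018)],g,[.006,.006,.08]);print(n,x,J,v[3])
    delta([x[0],x[1],.003],rot(x[2]+np.pi/2))
E
python3 mp.py plaque_blue .417 -.094 1.47; python3 go.py .417 -.094 .12 3.045
```

```text
plaque_blue [ 0.4167 -0.0943  1.4688] 0.0513113430425551 [np.int64(411), np.int64(203), np.int64(477), np.int64(292)]
cm [-18.37   8.56 -39.75] deg [-0.1  1.7 -5.8] | [ 0.6004 -0.1799  0.4005] [3.138 0.03  3.141] w 0.0876 t 25.8
cm [-18.34   8.59 -28.05] deg [-0.1  1.7 -5.5] | [ 0.6004 -0.1799  0.4005] [3.138 0.03  3.141] w 0.0876 t 25.8
```

```bash
python3 -m inch '1 -18.4 8.6 -28 -.1 1.7 -5.8;1 -18.4 8.6 -28 -.1 1.7 -5.8;1 -18.4 8.6 -28 -.1 1.7 -5.8;1 -18.4 8.6 -28 -.1 1.7 -5.8;1 -18.4 8.6 -28 -.1 1.7 -5.8;1 -18.4 8.6 -28 -.1 1.7 -5.8;1 -18.4 8.6 -28 -.1 1.7 -5.8;1 -18.4 8.6 -28 -.1 1.7 -5.8'
python3 mp.py plaque_blue .417 -.094 1.47
```

```text
t: 26.8
eef_pos: [0.4182, -0.0938, 0.1218]
ee_rot: [3.141, 0.003, 3.04]
force: [-0.2, 0.2, -0.2]
width: 0.0874
plaque_blue [ 0.4174 -0.0949  1.4708] 0.01671027979499249 [np.int64(278), np.int64(160), np.int64(364), np.int64(315)]
cm [ -0.08  -0.1  -11.87] deg [-0.   0.2  0.1] | [ 0.4182 -0.0939  0.1217] [3.141 0.003 3.039] w 0.0876 t 26.9
```

```bash
python3 -m inch '1 -.08 -.1 -6 0 .2 0;1 -.08 -.1 -10 0 .2 0;1 -.08 -.1 -11.7 0 .2 0;1 -.08 -.1 -11.7 0 .2 0;.3 -.08 -.1 -11.7 0 .2 0;.3 -.08 -.1 -11.7 0 .2 0;.3 -.08 -.1 -11.7 0 .2 0;.3 -.08 -.1 -11.7 0 .2 0;.3 -.08 -.1 -11.7 0 .2 0' 30
python3 go.py bed .09 .06; python3 -c "
from go import *
s=telemetry.get_state();print(s['force'],s['q'])
C=Ro.from_euler('xyz',s['ee_rot']);print(np.degrees((bedrot(1)*C.inv()).as_rotvec()))"
```

```text
t: 28.02
eef_pos: [0.4176, -0.0948, 0.005]
ee_rot: [3.141, 0.0, 3.039]
force: [-1.2, -0.4, 3.2]
width: 0.0437
cm [23.82 -0.57 11.62] deg [-17.8 -12.9  82.5] | [ 0.4176 -0.0948  0.005 ] [3.141 0.    3.039] w 0.0437 t 28.025
[-1.19662006 -0.36979234  3.1555197 ] [ 0.24055656  0.24690662 -0.78990263 -0.00105709 -0.53354395 -0.34182198]
[ 13.23477472 -18.2866493  -95.48964936]
```

Gripped (43.7 mm). Lift, turn and go above slot +90.

```bash
python3 -m inch '.3 0 0 6 0 0 0;.3 8 0 14 -17.8 -12.9 82.5;.3 16 -.6 15 -17.8 -12.9 82.5;.3 23.8 -.6 15 -17.8 -12.9 82.5;.3 23.8 -.6 15 -17.8 -12.9 82.5;.3 23.8 -.6 15 -17.8 -12.9 82.5;.3 23.8 -.6 15 -17.8 -12.9 82.5;.3 23.8 -.6 15 -17.8 -12.9 82.5;.3 23.8 -.6 15 -17.8 -12.9 82.5;.3 23.8 -.6 15 -17.8 -12.9 82.5;.3 23.8 -.6 15 -17.8 -12.9 82.5;.3 23.8 -.6 15 -17.8 -12.9 82.5'
python3 go.py bed .09 .03; python3 go.py bed .09 .006
python3 - <<'E'
from h import *
save(grab_frame('wrist'),'w7.png')
E
```

```text
t: 29.52
eef_pos: [0.6561, -0.1007, 0.155]
ee_rot: [-2.792, 0.001, -1.79]
force: [1.2, -0.1, -0.1]
width: 0.0439
cm [ 0.98 -0.21 -6.2 ] deg [-0.1  0.   0.1] | [ 0.6561 -0.1007  0.155 ] [-2.792e+00  1.000e-03 -1.790e+00] w 0.0439 t 29.525
cm [ 1.78 -0.39 -8.45] deg [-0.1  0.   0.1] | [ 0.6561 -0.1007  0.155 ] [-2.792e+00  1.000e-03 -1.790e+00] w 0.0439 t 29.525
```

View pics/w7.png

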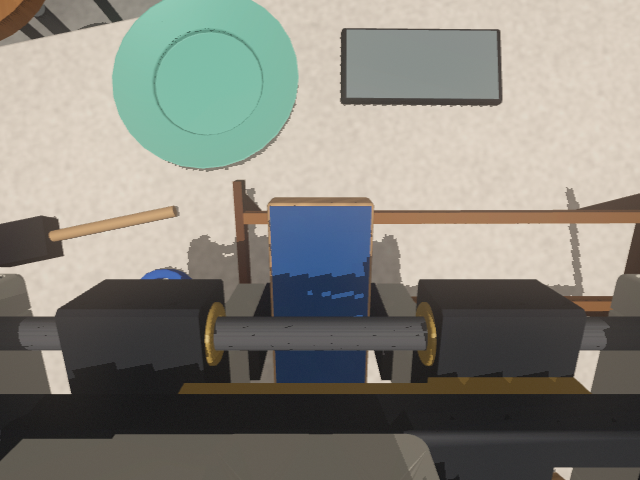

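Blue plaque sits square over the rails, far rail at row 215, left side bar at col 240. Lower it slightly upslope, then slide it down to the lip, watching force.

```bash
python3 go.py bed .09 .02 .004; python3 go.py bed .09 .0055 .004
```

```text
cm [ 1.73 -0.38 -6.98] deg [-0.1  0.   0.1] | [ 0.656  -0.1007  0.1549] [-2.792e+00  1.000e-03 -1.789e+00] w 0.0439 t 29.575
cm [ 2.22 -0.49 -8.34] deg [-0.1  0.   0.1] | [ 0.656  -0.1007  0.1549] [-2.792e+00  1.000e-03 -1.789e+00] w 0.0439 t 29.575
```

```bash
python3 -m inch '.3 .8 -.2 -4 0 0 0;.3 1.73 -.38 -6.5 0 0 0;.3 1.85 -.4 -7.4 0 0 0;.3 2.1 -.46 -8 0 0 0;.3 2.2 -.49 -8.3 0 0 0;.3 2.2 -.49 -8.4 0 0 0;.3 2.2 -.49 -8.4 0 0 0'
cat > st.py <<'E'
from go import *
s=telemetry.get_state();print('bed tcp mm',BR.inv().apply(s['eef_pos']-RK)*1000,'bed force',BR.inv().apply(s['force']),'w',s['width'],'t',s['t'],np.degrees((bedrot()*Ro.from_euler('xyz',s['ee_rot']).inv()).as_rotvec()))
E
python3 st.py
```

```text
t: 30.45
eef_pos: [0.6782, -0.1055, 0.0717]
ee_rot: [-2.791, 0.001, -1.789]
force: [-0.8, -0.1, -1.2]
width: 0.0437
bed tcp mm [ 4.07657929 89.98329896  5.59127254] bed force [-1.13207806 -0.21854157 -0.89509419] w 0.04367213421260989 t 30.45 [-0.06247612  0.07139474  0.07317327]
```

```bash
python3 -m inch '.3 .04 -.01 -.1 0 0 0;.3 .05 -.01 -.15 0 0 0;.3 .05 -.01 -.15 0 0 0;.3 .05 -.01 -.15 0 0 0'; python3 st.py
python3 -m inch '.3 -.13 .03 -.22 0 0 0;.3 -.3 .07 -.29 0 0 0;.3 -.4 .09 -.32 0 0 0;.3 -.4 .09 -.32 0 0 0'; python3 st.py
```

```text
t: 30.95
eef_pos: [0.6787, -0.1055, 0.0714]
ee_rot: [-2.789, 0.001, -1.789]
force: [-6.5, 1.8, 8.5]
width: 0.0437
bed tcp mm [ 4.40758275 90.09226287  5.15318708] bed force [-3.4004262   0.41024884 10.25281921] w 0.043661197524149896 t 30.95 [-0.05210483  0.13745585  0.06340512]
t: 31.45
eef_pos: [0.6769, -0.1041, 0.0707]
ee_rot: [-2.785, 0.003, -1.788]
force: [1.2, 0.6, 7.7]
width: 0.0439
bed tcp mm [ 2.2192083  91.05333731  5.21123799] bed force [3.59375011 0.79288757 6.88273899] w 0.043883004722166045 t 31.45 [-0.08656328  0.41825834  0.00645074]
```

```bash
python3 -m inch '.3 -.1 .02 .08 0 0 0;.3 -.3 .06 0 0 0 0;.3 -.45 .09 -.06 0 0 0;.3 -.45 .09 -.06 0 0 0;.3 -.45 .09 -.06 0 0 0'; python3 st.py
```

```text
t: 32.08
eef_pos: [0.6726, -0.1032, 0.0701]
ee_rot: [-2.785, 0.003, -1.788]
force: [2.4, -2.0, 0.5]
width: 0.0434
bed tcp mm [-2.10048    91.0529022   6.20045201] bed force [ 2.77654549 -1.45941465 -0.53241034] w 0.043375764818351106 t 32.075 [-0.08901509  0.4313585  -0.00124006]
```

```bash
python3 -m inch '.3 -.02 0 -.09 0 0 0;.3 -.02 0 -.09 0 0 0;.64 -.02 0 -.09 0 0 0;.64 -.02 0 -.09 0 0 0;.64 -.02 0 -.09 0 0 0;.64 -2 .4 5 0 0 0;.64 -4 .9 10 0 0 0;.64 -4 .9 13 0 0 0;.64 -4 .9 13 0 0 0;.64 -4 .9 13 0 0 0'; python3 st.py
python3 - <<'E'
from fit import *
from go import *
grab('wrist','side','top');save(F['wrist'],'w8.png')
for n,g in dict(plaque_mint=(.435,-.2155,1.544),plaque_green=(.439,-.342,1.333)).items():
    for v in views(['side','top'],n,np.array(g[:2]),.1): print(n,v[0],fitv([v],lambda p:[box(p[0],p[1],p[2],.1,.044,0,.018)],g,[.006,.006,.08]))
def bb(p): return [[tuple(RK+BR.apply([p[0]+a,p[1]+b,c])) for c in(0,.018) for a in(-.05,.05) for b in(-.022,.022)]]
for v in views(['wrist','top','side'],'plaque_blue',bed(.09,0)[:2],.06,.07): print('placed',v[0],fitv([v],bb,[-.002,.091],[.004,.004]))
delta([.435,-.2155,.17],rot(3.115))
E
```

```text
t: 33.33
eef_pos: [0.632, -0.0943, 0.1994]
ee_rot: [-2.785, 0.003, -1.788]
force: [-0.1, -0.2, -0.3]
width: 0.0563
bed tcp mm [  3.20961248  91.04580914 141.93554396] bed force [-0.21134559 -0.18297504 -0.26418955] w 0.05628049066322859 t 33.325 [-0.09550148  0.38315848  0.01518293]
plaque_mint side (array([ 0.4383, -0.2147,  1.5397]), np.float64(0.05510197896778496))
plaque_mint top (array([ 0.4358, -0.219 ,  1.5547]), np.float64(0.07021636240703177))
plaque_green side (array([ 0.4529, -0.3423,  1.5973]), np.float64(1.640530058177117))
plaque_green top (array([ 0.4393, -0.3446,  1.3228]), np.float64(0.06157558881540782))
placed wrist (array([-0.0036,  0.0915]), np.float64(0.02144399876581302))
placed side (array([-0.0032,  0.0926]), np.float64(0.09832391973182716))
cm [-19.75 -12.12  -2.98] deg [ 17.3  13.8 -78.2] | [ 0.6325 -0.0943  0.1998] [-2.785  0.003 -1.788] w 0.0562 t 33.825
```

View pics/w8.png

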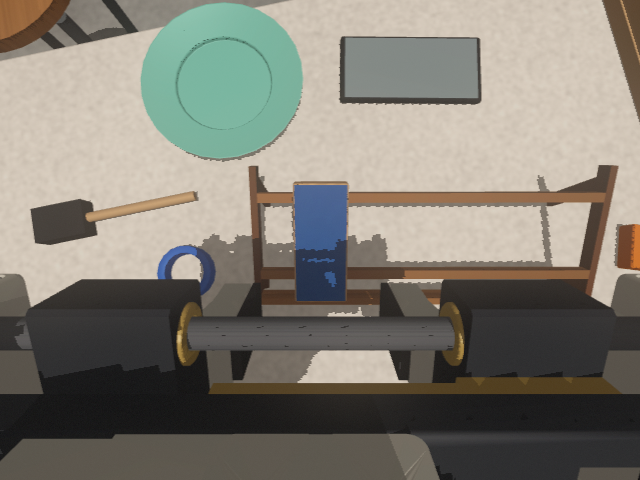

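Blue plaque lies flat on both rails against the lip: (321,240), lower edge at row 301 by the lip. Mint next.

```bash
python3 -m inch '1 -8 -4 -1 17.3 13.8 -78.2;1 -14 -8 -3 17.3 13.8 -78.2;1 -19.8 -12.1 -3 17.3 13.8 -78.2;1 -19.8 -12.1 -3 17.3 13.8 -78.2;1 -19.8 -12.1 -3 17.3 13.8 -78.2;1 -19.8 -12.1 -3 17.3 13.8 -78.2;1 -19.8 -12.1 -3 17.3 13.8 -78.2;1 -19.8 -12.1 -3 17.3 13.8 -78.2;1 -19.8 -12.1 -3 17.3 13.8 -78.2;1 -19.8 -12.1 -3 17.3 13.8 -78.2'
python3 mp.py plaque_mint .435 -.2155 1.544
```

```text
t: 35.08
eef_pos: [0.4343, -0.2153, 0.1697]
ee_rot: [-3.141, -0.001, 3.117]
force: [-1.6, -0.4, 0.6]
width: 0.0875
plaque_mint [ 0.4353 -0.2155  1.5427] 0.011999450148565627 [np.int64(280), np.int64(158), np.int64(356), np.int64(294)]
cm [  0.1   -0.04 -16.68] deg [ 0.  -0.  -0.2] | [ 0.4343 -0.2151  0.1698] [-3.141 -0.     3.116] w 0.0877 t 35.175
```

```bash
python3 -m inch '1 .1 0 -6 0 0 0;1 .1 0 -12 0 0 0;1 .1 0 -16 0 0 0;1 .1 0 -16.5 0 0 0;1 .1 0 -16.5 0 0 0;.3 .1 0 -16.5 0 0 0;.3 .1 0 -16.5 0 0 0;.3 .1 0 -16.5 0 0 0;.3 .1 0 -16.5 0 0 0;.3 .1 0 -16.5 0 0 0' 30
python3 go.py bed .0 .09 .003
```

```text
t: 36.42
eef_pos: [0.4354, -0.2152, 0.0049]
ee_rot: [-3.141, -0.0, 3.116]
force: [-0.7, 0.8, 4.1]
width: 0.0439
cm [19.42  2.82 14.56] deg [-17.1 -13.4  78.2] | [ 0.4354 -0.2152  0.0049] [-3.141 -0.     3.116] w 0.0439 t 36.425
```

```bash
python3 -m inch '.3 0 0 6 0 0 0;.3 8 0 14 -17.1 -13.4 78.2;.3 16 2 14.6 -17.1 -13.4 78.2;.3 19.4 2.8 14.6 -17.1 -13.4 78.2;.3 19.4 2.8 14.6 -17.1 -13.4 78.2;.3 19.4 2.8 14.6 -17.1 -13.4 78.2;.3 19.4 2.8 14.6 -17.1 -13.4 78.2;.3 19.4 2.8 14.6 -17.1 -13.4 78.2;.3 19.4 2.8 14.6 -17.1 -13.4 78.2;.3 19.4 2.8 14.6 -17.1 -13.4 78.2;.3 19.4 2.8 14.6 -17.1 -13.4 78.2;.3 19.4 2.8 14.6 -17.1 -13.4 78.2'
python3 st.py; for h in .02 .0065; do python3 go.py bed 0 $h .002; done;python3 go.py bed 0 .0062 -.0022
```

```text
t: 37.92
eef_pos: [0.6297, -0.1871, 0.1509]
ee_rot: [-2.792, 0.0, -1.788]
force: [-0.9, -0.7, -1.0]
width: 0.0439
bed tcp mm [ 3.16714498 -0.10813952 90.25244279] bed force [-1.03371301 -0.84111628 -0.71770289] w 0.04389159315305955 t 37.925 [-0.00781732  0.00409485  0.02082683]
cm [ 2.25 -0.48 -6.64] deg [-0.  0.  0.] | [ 0.6297 -0.1871  0.1509] [-2.792  0.    -1.788] w 0.0439 t 37.925
cm [ 2.7  -0.58 -7.91] deg [-0.  0.  0.] | [ 0.6297 -0.1871  0.1509] [-2.792  0.    -1.788] w 0.0439 t 37.925
cm [ 2.32 -0.5  -8.08] deg [-0.  0.  0.] | [ 0.6297 -0.1871  0.1509] [-2.792  0.    -1.788] w 0.0439 t 37.925
```

```bash
python3 -m inch '.3 1.2 -.25 -4 0 0 0;.3 2.25 -.48 -6.6 0 0 0;.3 2.6 -.55 -7.6 0 0 0;.3 2.7 -.58 -7.9 0 0 0;.3 2.7 -.58 -7.9 0 0 0;.3 2.5 -.54 -8 0 0 0;.3 2.3 -.5 -8.08 0 0 0;.3 2.3 -.5 -8.08 0 0 0;.3 2.3 -.5 -8.08 0 0 0'; python3 st.py
```

```text
t: 39.05
eef_pos: [0.6528, -0.1921, 0.0704]
ee_rot: [-2.791, 0.0, -1.788]
force: [0.9, -0.9, -0.9]
width: 0.0441
bed tcp mm [-2.23870014e+00  6.78567466e-04  6.52500465e+00] bed force [ 0.6722522  -0.72243915 -1.2339858 ] w 0.04406513786032288 t 39.05 [-0.00907604  0.03054481  0.01945889]
```

```bash
python3 -m inch '.3 -.1 .02 -.04 0 0 0;.3 -.18 .04 -.07 0 0 0;.3 -.18 .04 -.07 0 0 0;.3 -.18 .04 -.07 0 0 0'; python3 st.py
```

```text
t: 39.55
eef_pos: [0.6518, -0.1917, 0.0703]
ee_rot: [-2.79, 0.001, -1.788]
force: [3.4, -2.5, 0.7]
width: 0.0436
bed tcp mm [-3.20913886  0.15099596  6.77850161] bed force [ 3.86420299 -1.70076836 -0.63701119] w 0.043617309995754174 t 39.55 [-3.95329976e-03  1.18917290e-01  2.13095576e-06]
```

Lip contact at x=-3.2. Seat it, release and retreat.

```bash
python3 -m inch '.3 .05 -.01 -.1 0 0 0;.3 .06 -.01 -.15 0 0 0;.3 .06 -.01 -.15 0 0 0;.64 .06 -.01 -.15 0 0 0;.64 .06 -.01 -.15 0 0 0;.64 .06 -.01 -.15 0 0 0;.64 -2 .4 5 0 0 0;.64 -4 .9 10 0 0 0;.64 -4 .9 13 0 0 0;.64 -4 .9 13 0 0 0;.64 -4 .9 13 0 0 0'; python3 st.py
cat > chk.py <<'E'
from fit import *
from go import *
def bb(p): return [[tuple(RK+BR.apply([p[0]+a*np.cos(p[2])-b*np.sin(p[2]),p[1]+a*np.sin(p[2])+b*np.cos(p[2]),c])) for c in(0,.018) for a in(-.05,.05) for b in(-.022,.022)]]
if __name__=='__main__':
    grab('wrist','top','side');save(F['wrist'],'chk%d.png'%(telemetry.get_state()['t']*10));save(F['top'],'chkt%d.png'%(telemetry.get_state()['t']*10))
    for n,y in dict(plaque_blue=.09,plaque_mint=0,plaque_green=-.09).items():
        for v in views(['wrist','side','top'],n,bed(y,0)[:2],.06,.07): print(n,v[0],*fitv([v],bb,[-.002,y,0.],[.004,.004,.05]))
    g=(.4393,-.3446,1.3228)
    for v in views(['side','top'],'plaque_green',np.array(g[:2]),.08): print('green',v[0],*fitv([v],lambda p:[box(p[0],p[1],p[2],.1,.044,0,.018)],g,[.006,.006,.08]))
E
python3 chk.py; python3 go.py .439 -.343 .17 2.903
```

```text
t: 40.92
eef_pos: [0.6113, -0.1827, 0.1996]
ee_rot: [-2.79, 0.001, -1.788]
force: [-0.0, 0.1, 0.0]
width: 0.0558
bed tcp mm [  2.10720453   0.2531866  142.5077186 ] bed force [-0.00866271  0.06339552  0.0336283 ] w 0.0558248755743702 t 40.925 [-0.02091278  0.07329734  0.01697997]
plaque_blue wrist [-0.0032  0.0918  0.0006] 0.12163137254901961
plaque_blue side [-0.0019  0.0933 -0.007 ] 0.043763173021651655
plaque_blue top [-0.0037  0.0876  0.0336] 3.96187675070028
plaque_mint wrist [-0.0036  0.0002  0.0012] 0.028183540501825238
plaque_mint side [-0.0031  0.0022 -0.0045] 0.06999435568971019
green side [ 0.444  -0.3663  1.334 ] 0.05558679354094579
green top [ 0.4411 -0.3698  1.3162] 0.04495098039215686
cm [-17.28 -16.03  -3.02] deg [ 19.   11.9 -90.2] | [ 0.6118 -0.1827  0.2002] [-2.790e+00  1.000e-03 -1.788e+00] w 0.056 t 41.625
```

The green plaque was knocked about 25 mm, to (0.441,-0.367). Hover at its new place.

```bash
python3 -m inch '1 -8 -6 -1 19 11.9 -90.2;1 -14 -12 -3 19 11.9 -90.2;1 -17.1 -18.4 -3 19 11.9 -90.2;1 -17.1 -18.4 -3 19 11.9 -90.2;1 -17.1 -18.4 -3 19 11.9 -90.2;1 -17.1 -18.4 -3 19 11.9 -90.2;1 -17.1 -18.4 -3 19 11.9 -90.2;1 -17.1 -18.4 -3 19 11.9 -90.2;1 -17.1 -18.4 -3 19 11.9 -90.2;1 -17.1 -18.4 -3 19 11.9 -90.2;1 -17.1 -18.4 -3 19 11.9 -90.2'
python3 mp.py plaque_green .4405 -.367 1.32
```

```text
t: 43.0
eef_pos: [0.4406, -0.3667, 0.1701]
ee_rot: [-3.141, 0.0, 2.906]
force: [0.2, 0.5, -0.2]
width: 0.0879
plaque_green [ 0.4409 -0.3681  1.3336] 0.02407136003711397 [np.int64(280), np.int64(157), np.int64(357), np.int64(294)]
cm [  0.03  -0.16 -16.73] deg [ 0.  0. -0.] | [ 0.4406 -0.3665  0.1703] [-3.141  0.     2.905] w 0.0876 t 43.1
```

```bash
python3 -m inch '1 0 -.15 -6 0 0 0;1 0 -.15 -12 0 0 0;1 0 -.15 -16 0 0 0;1 0 -.15 -16.55 0 0 0;1 0 -.15 -16.55 0 0 0;.3 0 -.15 -16.55 0 0 0;.3 0 -.15 -16.55 0 0 0;.3 0 -.15 -16.55 0 0 0;.3 0 -.15 -16.55 0 0 0;.3 0 -.15 -16.55 0 0 0' 30
python3 go.py bed -.09 .09 .003
```

```text
t: 44.35
eef_pos: [0.4408, -0.3681, 0.005]
ee_rot: [-3.141, 0.001, 2.905]
force: [-0.8, 0.4, 2.3]
width: 0.0442
cm [16.95  9.33 14.56] deg [-18.9 -11.8  90.1] | [ 0.4408 -0.3681  0.005 ] [-3.141e+00  1.000e-03  2.905e+00] w 0.0442 t 44.35
```

```bash
python3 -m inch '.3 0 0 6 0 0 0;.3 4 2 14 -18.9 -11.8 90.1;.3 10 6 14.6 -18.9 -11.8 90.1;.3 17 9.3 14.6 -18.9 -11.8 90.1;.3 17 9.3 14.6 -18.9 -11.8 90.1;.3 17 9.3 14.6 -18.9 -11.8 90.1;.3 17 9.3 14.6 -18.9 -11.8 90.1;.3 17 9.3 14.6 -18.9 -11.8 90.1;.3 17 9.3 14.6 -18.9 -11.8 90.1;.3 17 9.3 14.6 -18.9 -11.8 90.1;.3 17 9.3 14.6 -18.9 -11.8 90.1;.3 17 9.3 14.6 -18.9 -11.8 90.1'
python3 st.py; for h in .02 .0065; do python3 go.py bed -.09 $h .002; done;python3 go.py bed -.09 .0062 -.0022
python3 - <<'E'
from h import *
save(grab_frame('wrist'),'w9.png')
E
```

```text
t: 45.85
eef_pos: [0.6108, -0.2752, 0.1509]
ee_rot: [-2.792, 0.001, -1.79]
force: [-0.1, -0.2, -0.6]
width: 0.0437
bed tcp mm [  3.71253676 -90.21201415  90.13023073] bed force [-0.27998003 -0.23946746 -0.54655406] w 0.04370987141942541 t 45.85 [-0.0517044  -0.00635423  0.14599754]
cm [ 2.2  -0.46 -6.65] deg [-0.1 -0.   0.1] | [ 0.6108 -0.2752  0.1509] [-2.792e+00  1.000e-03 -1.790e+00] w 0.0437 t 45.85
cm [ 2.65 -0.56 -7.91] deg [-0.1 -0.   0.1] | [ 0.6108 -0.2752  0.1509] [-2.792e+00  1.000e-03 -1.790e+00] w 0.0437 t 45.85
cm [ 2.27 -0.48 -8.09] deg [-0.1 -0.   0.1] | [ 0.6108 -0.2752  0.1509] [-2.792e+00  1.000e-03 -1.790e+00] w 0.0437 t 45.85
```

View pics/w9.png

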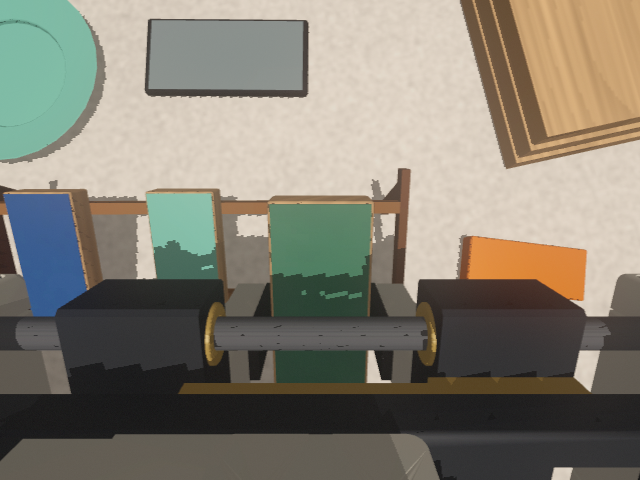

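Green plaque is square in hand at slot -90, with blue and mint already in place at left. Lower it, slide to the lip and check.

```bash
python3 -m inch '.3 1.2 -.25 -4 0 0 0;.3 2.2 -.46 -6.6 0 0 0;.3 2.55 -.54 -7.6 0 0 0;.3 2.65 -.56 -7.9 0 0 0;.3 2.65 -.56 -7.9 0 0 0;.3 2.45 -.52 -8 0 0 0;.3 2.25 -.48 -8.08 0 0 0;.3 2.15 -.46 -8.12 0 0 0;.3 2.07 -.44 -8.15 0 0 0;.3 2.07 -.44 -8.15 0 0 0;.3 2.07 -.44 -8.15 0 0 0'; python3 st.py
```

```text
t: 47.28
eef_pos: [0.6329, -0.2797, 0.0705]
ee_rot: [-2.789, 0.001, -1.789]
force: [3.2, -1.2, 3.9]
width: 0.0435
bed tcp mm [ -2.68394988 -89.88927044   6.79609038] bed force [ 4.52715267 -0.50459867  2.45173317] w 0.04350906379722241 t 47.275 [-0.00746748  0.13912732  0.08050913]
```

```bash
python3 -m inch '.3 .03 -.01 -.1 0 0 0;.3 .05 -.01 -.15 0 0 0;.3 .05 -.01 -.15 0 0 0;.64 .05 -.01 -.15 0 0 0;.64 .05 -.01 -.15 0 0 0;.64 .05 -.01 -.15 0 0 0;.64 -2 .4 5 0 0 0;.64 -4 .9 10 0 0 0;.64 -5 6 18 0 0 0;.64 -8 9 20 0 0 0;.64 -8 9 20 0 0 0'; python3 st.py
python3 chk.py; ls -t pics|head -2
```

```text
t: 48.65
eef_pos: [0.5525, -0.1883, 0.2741]
ee_rot: [-2.784, 0.002, -1.788]
force: [0.4, -0.2, 0.5]
width: 0.056
bed tcp mm [-25.13439426 -17.95508121 231.72653523] bed force [ 0.56038831 -0.06394137  0.32196017] w 0.055960572381613546 t 48.65 [-0.01470719  0.43671464 -0.01153915]
plaque_blue wrist [-0.0035  0.0916  0.0007] 0.027200686520334142
plaque_blue side [-0.0027  0.0926  0.0179] 0.09514746109463716
plaque_blue top [-0.0018  0.0899 -0.0559] 0.34331659493065514
plaque_mint wrist [-0.0033  0.0004  0.0031] 0.037839526054324175
plaque_mint side [-0.0018  0.0011 -0.0024] 0.0583775831551847
plaque_mint top [-0.0042 -0.003   0.05  ] 0.6739521496672063
plaque_green wrist [-0.0033 -0.0897 -0.0012] 0.02114736166481346
plaque_green side [-0.0023 -0.087   0.0003] 0.04703821081652109
plaque_green top [-0.0034 -0.0922  0.0401] 0.7126392340973948
chkt488.png
chk488.png
```

```bash
python3 -m inch '.8 -5 15 15 0 0 0;.8 -5 15 15 0 0 0;.8 -5 15 15 0 0 0;.8 -5 15 15 0 0 0;.8 -5 15 15 0 0 0;.8 -5 15 15 0 0 0'
python3 - <<'E'
from fit import *
grab('side','wrist','top')
save(F['side'],'s_end.png',(120,110,500,460),1.5)
im=lambda f:cv2.cvtColor(f['pixels'],cv2.COLOR_RGB2BGR)
a=cv2.resize(im(F['side'])[120:470,190:460],None,fx=1.48,fy=1.48);b=cv2.imread('pics/chk488.png')[100:380,150:550]
b=cv2.resize(b,(400,280));w=cv2.resize(im(F['wrist']),(400,300))
r=np.vstack([b,w]);r=cv2.resize(r,(400,a.shape[0]));cv2.imwrite('pics/end.png',np.hstack([a,r]))
for n,g,d,z in (('tub_red',(.4445,.134),.04,.006),('tub_blue',(.442,.044),.046,.006),('tub_green',(.430,.323),.052,.003),('tub_yellow',(.426,.2535),.052,.003)):
    for v in views(['side','top'],n,np.array(g),.06,.05):
        print(n,v[0],*fitv([v],lambda p:[cyl(p[0],p[1],z+.052,z+.066,.029)] if n in('tub_red','tub_blue') else tubm(d,z)(p),g,[.004,.004]))
s=telemetry.get_state();print(s['t'],s['eef_pos'])
E
```

```text
t: 50.1
eef_pos: [0.5027, -0.04, 0.4191]
ee_rot: [-2.791, 0.0, -1.789]
force: [-0.9, 0.4, -1.0]
width: 0.0701
tub_red side [0.4463 0.1361] 0.06183927091963546
tub_blue side [0.4443 0.0506] 0.09591215686274508
tub_green side [0.4322 0.3234] 0.045423194403389495
tub_green top [0.365  0.3378] 1.0
tub_yellow side [0.4289 0.2552] 0.11347493498851621
50.65 [ 0.503  -0.0401  0.42  ]
```

View pics/end.png

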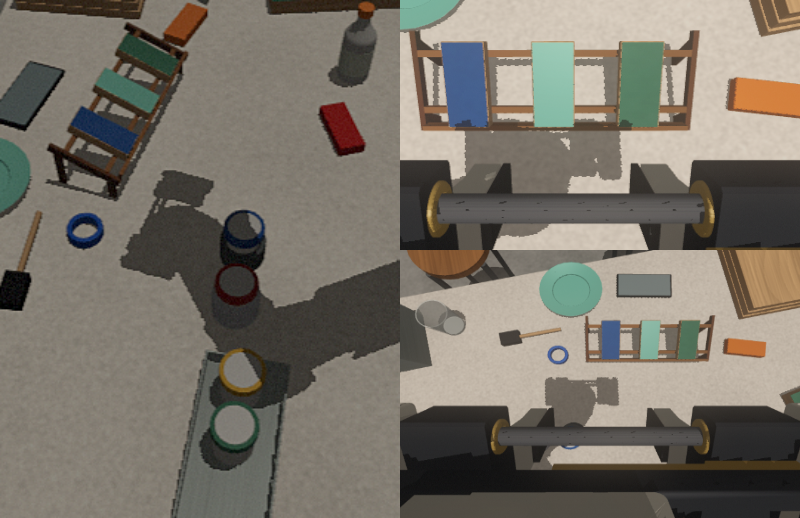

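The left panel shows all three plaques on the rack, red and blue in their holders, and yellow (240,370) and green (235,428) in the tray. The tape at (85,230) is untouched. Handing in.

```bash
python3 -c "
from station import arm;print(arm.job_done())"
```

```text
the job is handed in; nothing more can be done
None
```

The job is done and handed in after about 51 s of robot time; handing in gave no verdict.

- **Holders:** The camera images gave the tub sizes, so I did not need to try them in turn: red is the 40 mm tub, blue the 46 mm, and green and yellow the two 52 mm. Red went into the narrow holder and blue into the wide one. Both slid in freely and stopped at floor depth, pressing down with about 13 N.
- **Spares:** Green and yellow stand upright in the tray.
- **Plaques:** Blue, mint and green lie painted face up on both rails with their lower edges against the lip, at about y = +92, 0 and -90 mm along the rack. I felt light contact with the lip (about 3 to 5 N) for each. The green plaque was knocked about 25 mm aside partway through, so I found it again before picking it up.
- **Left alone:** The tape and the look-alike blocks were not touched.

**Checks that disagreed:**
- The plaques read 2 to 3.5 mm down the slope rather than the 2 mm stated for touching the lip. I put that down to roughly 1 mm of error in my rack position.
- The last side-camera fit for the blue tub was about 5 mm off in y from the holder, compared with about 2 mm for red. The picture shows it seated, so I took this as a fitting error and did not measure it again.
- The top-camera fits at the end were poor or missing where the arm blocked the view.

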